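Close and lock the coin chute

ROBOT

A 6-joint arm with a two-finger parallel gripper is mounted at the origin on the work surface. World frame = base frame: x ahead of the robot, y to its left, z up, the work surface at z = 0. Lengths are in m, angles in degrees, forces in N, time in s.
With the tool pointing down it reaches from about 0.3 to 0.825 m from the base axis. Payload 5.4 kg.
Tool frame: the origin (TCP) lies at the very end of the fingers, on their centre line; the grasp point (between the pads) lies 19 mm behind it; z points along the fingers, y is the direction in which the jaws open and shut (so a half turn about z gives the same grasp; the last joint's range is limited). The gripper opens to 92 mm and grips with 3 to 60 N. Pads are 20 mm wide; open, the fingers measure 128 mm over their backs; the gripper's body (75 mm by 189 mm) begins 69 mm behind the grasp point.
Start: joints at [65.197, 9.076, 91.501, -0, 79.423, -12.038], TCP at [0.127, 0.561, 0.215] pointing down, gripper open.
Joint ranges: [-166.64, 166.64], [-54.1, 131.32], [10.49, 154.53], [-73.88, 253.88], [9.74, 151.15], [-171.62, 171.62]. Speed limits (degrees/s): [147.25, 147.25, 180, 180, 180, 180].

INTERFACE

Orientations are given as a 3x3 rotation matrix whose columns are the frame's x, y, z axes.
In Python, from plant import env gives the robot as it stands. Calls block until the motion is done:
- env.goto(position, orientation): joint-space move of the TCP to a pose.
- env.move_linear(position, orientation=None, rate=0.15): straight line of the TCP; orientation=None keeps the orientation; rate is the mean speed in m/s.
- env.move_j(angles): joint-space move.
- env.gripper_to(opening, squeeze=None): opening from 0.0 (shut) to 1.0 (fully open); squeeze is the grip in N (None keeps the last); returns when the fingers have stopped.
- env.hold(seconds).
- env.inverse_kinematics(position, orientation): joint angles nearest the present ones, or None.
- env.read_camera(name): name is "side" or "top" or "wrist"; returns (picture, depth): 384x512x3 uint8, blue, green, red; 384x512 float32, m along the optical axis (not along the pixel's ray), 0 where there is no reading.
- env.get_calibration(name): a dict with "fx", "fy", "cx", "cy" (pixels), "position" and "orientation" of the camera in the world. Camera axes: x right, y down, z forward; pixel columns grow to the right and rows downward; lengths in m; the calibration is good to about 2 mm. A picture is of the moment at which its call begins: read the wrist's pose just before it. get_calibration takes no time and is no camera call; for the wrist camera it gives the pose at the moment of the call.
A pose or a line that the arm cannot do raises env.MotionError and nothing moves.
- env.finish_job(): hands the job in, once; it reports no verdict.
Trained networks look in the newest picture that a camera, given by its name, has taken for a name from the list of things; names that differ only in an ending like _2 or _b are one class to them, and where a whole thing is asked for, a point or a joint stands for the part that bears it (a point fixed in the world has none). Each returns a list of dicts, best first, with "confidence" (0 to 1); they miss things now and then, are a little off and sometimes report something else, mostly with a low value. They report only what shows in the picture. A call takes as long as a camera call. They do not tell look-alikes from the thing itself.
- env.masks_of(thing, camera): "mask" (384x512 bool, what is visible of it) and "point" ([column, row] in pixels, amid what is visible of it).
- env.pinpoint(thing, camera): "point" ([column, row] in pixels: a listed point, or the origin of a listed thing).
Readings, each from a call of its own:
- env.read_t(): time.
- env.read_q(): joint angles.
- env.read_qd(): joint speeds.
- env.read_effort(): joint torques, N m.
- env.read_tcp_pos(): TCP position.
- env.read_eef_rot(): TCP orientation.
- env.read_force(): force on the tool from outside, world axes, zero at the start.
- env.read_wrist_torque(): the same for the moment, N m.
- env.read_gripper_width(): opening from 0.0 (shut) to 1.0 (fully open).
Only numpy, scipy, OpenCV 4.12 (cv2) and the standard library are available. Lean on these libraries where they do the work, as an engineer would, in place of code of your own. Each camera call takes 0.05 s, during which the arm holds its last target. There are 200 camera calls.

TASK

Close the coin chute for the night: take the yellow cover off its sloping rest and set it in the chute block's pocket, rim down and handle up, fully seated, and let go of it. Then pick up the mallet and with it knock the brass-headed lock peg fully down, until its head meets the block; never push the peg with the gripper or arm. Finally stand the mallet on its striking face on the cork pad again, as you found it, and leave the other things on the counter where they are.

Things in the scene. Friction and masses are not known exactly. Their poses are not given: they have to be found in the camera images.
- chute: Grey steel chute block fixed to the counter, 150 x 240 x 50 mm high. Origin on the counter; the block reaches x -75 to 75, y -110 to 130, z 0 to 50 mm. Its pocket lies at y = +65, its lock peg at y = -60 mm (both at x = 0).
- pocket (a point): Centre of the floor of the pocket in the chute block, 35 mm above the counter and 15 mm below the block's top; axes as the block's. The pocket is 96 (x) x 116 (y) mm, so the cover has 3 mm of play on each side.
- cover: Yellow plastic cover, 90 (x) x 110 (y) mm: a cap 22 mm high, 5 mm walls, hollow below; 0.15 kg. Origin at the centre of its open rim (underside), z out of the closed face, which bears a black straight handle: 60 mm along x, 18 mm thick (y), z = 22 to 50 mm. It fits the pocket after a half turn too. At the start it lies on the sloping rest, z tilted 30 degrees.
- slope: Wooden sloping rest fixed to the counter, 130 mm wide (y), 118 mm long; its face rises 30 degrees towards +x and has a lip about 10 mm high at the low (-x) end. Origin on the counter below the middle of the face, which is there 45 mm high.
- mallet: Mallet standing on its striking face. Head: black rubber cylinder 56 mm in diameter, 76 mm high. Origin at the centre of the lower striking face, z up along the head. Wooden handle along -x, its axis at z = 38 mm (24 mm wide in y, 28 mm high), from the head (x = -28) to x = -148 mm. 0.32 kg, centre of mass about x = -17 mm.
- pad: Square cork pad fixed to the counter, 120 x 120 x 4 mm, on which the mallet stands. Origin at the centre of its underside.
- peg_top (a point): Centre of the top of the lock peg's brass head, a disc 40 mm in diameter and 14 mm high on a 20 mm steel stem. With the peg up the top stands 34 mm above the block's top (84 mm above the counter), fully down 14 mm (64 mm).
- lock_peg (a joint): How far the lock peg has been driven down (m): about 0 up, 0.020 fully down. A spring and a stiff catch resist with about 8 to 12 N; the peg stays where it is driven.
- inkwell: Pewter inkwell, 72 mm in diameter, 56 mm high; bystander. Origin under its centre.
- key_stand: Steel key ring holder, base 84 mm in diameter, T-shaped post 142 mm high; bystander. Origin under its centre.
- scoop: Yellow plastic coin scoop lying on the counter, 155 x 62 x 35 mm; bystander. Origin near its middle, underneath.
- coin_tray: Dark wooden tray with five coin rolls, 90 x 190 x 32 mm; bystander. Origin under its centre.
- stamp: Dark wooden hand stamp standing up, 44 mm in diameter, 88 mm high; bystander. Origin under its centre.
Not all that is in view belongs to the job. What is shaped like the cover but orange or turquoise is not meant.

How it is judged (in metres and radians):
On the way, in this order (a step that is already met when the one before it is completed fails the run):
1. the cover sits in the pocket, rim down, fully seated and released (horizontal distance between cover and pocket below 0.008 m and z of cover in the frame of pocket below 0.004 m and angle between cover's own z axis and vertical below 0.06 rad and contact force between the fingers and cover below 0.3 N), for 0.2 s.
2. the mallet drives the lock peg fully down (value of joint lock_peg above 0.0175 m and contact force between mallet and lock_peg above 1 N).
At the end, for the whole second after the job is handed in: Cover in the pocket, rim down: within 8 mm of its centre, 4 mm of its floor, level to 0.06 rad. Lock peg at least 17.5 of 20 mm down. Mallet upright (0.1 rad) on its face on the pad, head centre within 60 mm of the pad's. Both at rest (horizontal distance between cover and pocket below 0.008 m and z of cover in the frame of pocket below 0.004 m and angle between cover's own z axis and vertical below 0.06 rad and value of joint lock_peg above 0.0175 m and horizontal distance between mallet and pad below 0.06 m and z of mallet in the frame of pad below 0.008 m and angle between mallet's own z axis and vertical below 0.1 rad and linear speed of each of mallet, cover below 0.02 m/s); the robot touches nothing.
It fails at once if the gripper or arm pushes the lock peg (over 2 N) (contact force between any of the fingers, the arm and lock_peg above 2 N).
It fails at once if the peg is driven more than 8 mm while the cover is not in the pocket (value of joint lock_peg above 0.008 m and (horizontal distance between cover and pocket above 0.012 m or z of cover in the frame of pocket above 0.008 m)).
It fails at once if a bystander is moved more than 30 mm (distance of any of inkwell, key_stand, scoop, coin_tray, stamp from where it was at the start of the episode above 0.03 m).
It also fails if it takes over 67 s, if anything falls off the work surface, if the arm or the gripper's body presses on something with over 40 N, if the wrist force passes 120 N, or if a joint passes its speed limit or range.

## Working session

There is one attempt and no reset: what is moved stays moved. The work goes in short steps, each a Python script; the robot and the scene stay as the last script left them, time stands still between calls to the robot, and variables do not carry over. Pictures are saved under pics/ and viewed, about 8 in all and at most 12, crops included, and the job is handed in when it is done.

```bash
mkdir -p pics && ls
python3 - <<'E'
from plant import env
import cv2, numpy as np
ims=[]
for c in ("top","side"):
    im,d=env.read_camera(c); k=env.get_calibration(c)
    np.savez(f"pics/{c}.npz",im=im,d=d,**{a:np.array(b) for a,b in k.items()})
    print(c,{a:np.round(b,3).tolist() for a,b in k.items()})
    for t in ["chute","pocket","cover","slope","mallet","pad","peg_top","inkwell","key_stand","scoop","coin_tray","stamp"]:
        out=[]
        for r in env.pinpoint(t,c)[:3]:
            u,v=r["point"]; out.append((round(u),round(v),round(r["confidence"],2)))
        print(t,out)
    cv2.imwrite(f"pics/{c}.png",im)
E
```

```text
pics
top {'fx': 456.39, 'fy': 456.39, 'cx': 251.421, 'cy': 193.3, 'position': [0.456, -0.036, 1.382], 'orientation': [[-0.001, -0.998, 0.061], [-1.0, 0.001, 0.001], [-0.001, -0.061, -0.998]]}
chute []
pocket [(209, 183, 0.63)]
cover [(349, 210, 0.95), (421, 211, 0.95), (280, 243, 0.72)]
slope [(346, 210, 0.95)]
mallet [(130, 223, 0.74)]
pad [(130, 228, 0.73)]
peg_top [(252, 169, 0.44), (331, 134, 0.4)]
inkwell [(167, 138, 0.75)]
key_stand [(330, 139, 0.81)]
scoop [(381, 155, 0.96)]
coin_tray [(245, 116, 0.89)]
stamp [(102, 158, 0.47)]
side {'fx': 375.818, 'fy': 375.818, 'cx': 255.255, 'cy': 193.667, 'position': [-0.041, -0.739, 0.929], 'orientation': [[0.751, -0.447, 0.486], [-0.66, -0.495, 0.565], [-0.012, -0.745, -0.667]]}
chute [(251, 203, 0.89)]
pocket [(235, 189, 0.8)]
cover [(227, 244, 0.97), (304, 269, 0.96), (240, 296, 0.8)]
slope [(301, 276, 0.87)]
mallet [(171, 182, 0.81), (267, 192, 0.59)]
pad [(169, 176, 0.92)]
peg_top [(265, 191, 0.67)]
inkwell [(240, 163, 0.82), (167, 178, 0.58)]
key_stand [(338, 235, 0.64)]
scoop [(367, 269, 0.57)]
coin_tray [(296, 184, 0.63)]
stamp [(202, 145, 0.49)]
```

View pics/top.png

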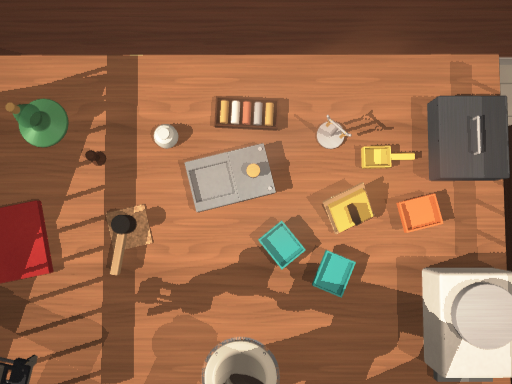

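View pics/side.png

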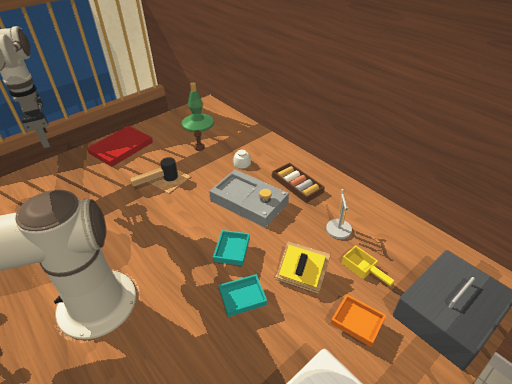

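The yellow cover on the rest is at top (349,210) / side (304,269), with the black handle. The look-alikes are orange (421,211), turquoise (280,243) and turquoise (335,273), which are bare trays of the wrong colour. The yellow scoop is at (381,155). I'll confirm with a crop and get metric estimates.

```bash
cat > h.py <<'E'
from plant import env
import cv2, numpy as np
def cloud(d,k):
    v,u=np.mgrid[:d.shape[0],:d.shape[1]]
    p=np.stack([(u-k["cx"])/k["fx"]*d,(v-k["cy"])/k["fy"]*d,d],-1)
    return p@np.array(k["orientation"]).T+np.array(k["position"])
def snap(c,name=None):
    k=env.get_calibration(c); im,d=env.read_camera(c)
    if name: cv2.imwrite(f"pics/{name}.png",im)
    return im,d,k,cloud(d,k)
def project(P,k):
    p=(np.asarray(P)-k["position"])@np.array(k["orientation"])
    return p[...,:2]/p[...,2:]*[k["fx"],k["fy"]]+[k["cx"],k["cy"]]
def rect(xy):
    c,s,a=cv2.minAreaRect(np.asarray(xy,np.float32)*1000)
    return np.round(c,1),np.round(s,1),round(a,2)
def R(x,z):
    z=np.array(z,float)/np.linalg.norm(z); x=np.array(x,float); x-=z*(x@z); x/=np.linalg.norm(x)
    return np.stack([x,np.cross(z,x),z],1)
E
python3 - <<'E'
from h import *
S={}
for c in("top","side"):
    f=dict(np.load(f"pics/{c}.npz")); P=cloud(f["d"],f); im=f["im"]; S[c]=(im,P)
    hsv=cv2.cvtColor(im,cv2.COLOR_BGR2HSV)
    # masks of things
    for t in ["chute","cover","slope","mallet","pad","inkwell","key_stand","stamp","scoop","coin_tray"]:
        env.read_camera(c) if t=="chute" else None
        for r in env.masks_of(t,c)[:3]:
            m=r["mask"]&(f["d"]>0); q=P[m]
            print(c,t,round(r["confidence"],2),r["point"],m.sum(),"xyz med",np.round(np.median(q,0),3),"zmax",np.round(np.percentile(q[:,2],[2,98]),3))
            if t=="chute":
                q=q[np.abs(q[:,2]-.05)<.008]; print("   rect",rect(q[:,:2]))
            if t=="mallet":
                q1=q[q[:,2]>.07]; q2=q[(q[:,2]<.065)&(q[:,2]>.04)]; print("  head",rect(q1[:,:2]) if len(q1) else 0,"handle",rect(q2[:,:2]))
            if t=="pad": print("   rect",rect(q[:,:2]))
            if t=="cover":
                hh=hsv[m]; y=q[(hh[:,0]>18)&(hh[:,0]<35)&(hh[:,1]>120)&(hh[:,2]>100)]
                if len(y)>50:
                    ctr=np.median(y,0); n=np.linalg.svd(y-ctr)[2][2]; n*=np.sign(n[2])
                    print("   yellow",len(y),ctr.round(4),n.round(3))
                    b=q[(hh[:,2]<70)]; print("   black",len(b),b.mean(0).round(4) if len(b) else 0, ((b-ctr)@n).round(3)[:10])
im,_=S["top"]; 
a=cv2.resize(im[165:260,300:450],None,fx=4,fy=4,interpolation=cv2.INTER_CUBIC)
cv2.imwrite("pics/crop.png",a)
E
```

```text
top chute 0.88 [227.4, 174.0] 4148 xyz med [0.585 0.028 0.05 ] zmax [0.032 0.083]
   rect (array([585.5,  28.7]), array([150.4, 240. ]), 13.71)
top cover 0.97 [422.8, 212.0] 1233 xyz med [ 0.48  -0.532  0.036] zmax [0.019 0.055]
top cover 0.95 [279.1, 243.4] 1135 xyz med [ 0.386 -0.122  0.035] zmax [0.029 0.054]
top cover 0.72 [334.2, 276.3] 1250 xyz med [ 0.304 -0.274  0.035] zmax [0.028 0.055]
top slope 0.84 [338.7, 195.2] 318 xyz med [ 0.525 -0.283  0.071] zmax [0.021 0.079]
top mallet 0.55 [120.0, 233.6] 850 xyz med [0.422 0.344 0.058] zmax [0.006 0.085]
  head (array([448.7, 338.3]), array([53.8, 51.3]), 89.93) handle (array([388.7, 345.3]), array([ 35.4, 173.9]), 73.92)
top pad 0.81 [137.6, 227.3] 908 xyz med [0.439 0.31  0.005] zmax [-0.001  0.011]
   rect (array([438.3, 334.8]), array([119.4, 120.9]), 11.62)
top inkwell 0.63 [167.6, 138.6] 483 xyz med [0.707 0.218 0.043] zmax [0.002 0.062]
top key_stand 0.63 [333.3, 135.7] 599 xyz med [ 0.713 -0.271  0.015] zmax [0.007 0.138]
top stamp 0.72 [100.2, 154.7] 152 xyz med [0.645 0.421 0.036] zmax [0.012 0.09 ]
top scoop 0.86 [376.
[... 766 characters left out ...]
[ 0.497 -0.332  0.04 ] zmax [0.016 0.077]
side pad 0.87 [168.8, 182.1] 369 xyz med [0.422 0.309 0.005] zmax [0.001 0.01 ]
   rect (array([441.7, 328.2]), array([120.2, 112.7]), 13.19)
side inkwell 0.84 [239.4, 157.7] 278 xyz med [0.705 0.21  0.033] zmax [0.001 0.06 ]
side key_stand 0.57 [341.5, 227.1] 534 xyz med [ 0.716 -0.278  0.014] zmax [0.001 0.136]
side stamp 0.45 [202.2, 142.6] 139 xyz med [0.646 0.422 0.029] zmax [0.001 0.09 ]
side scoop 0.6 [363.0, 261.3] 852 xyz med [ 0.652 -0.417  0.023] zmax [0.002 0.038]
side coin_tray 0.8 [295.2, 178.7] 1030 xyz med [ 0.779 -0.028  0.027] zmax [0.006 0.034]
side coin_tray 0.75 [299.4, 285.0] 605 xyz med [ 0.486 -0.328  0.034] zmax [0.001 0.078]
```

View pics/crop.png

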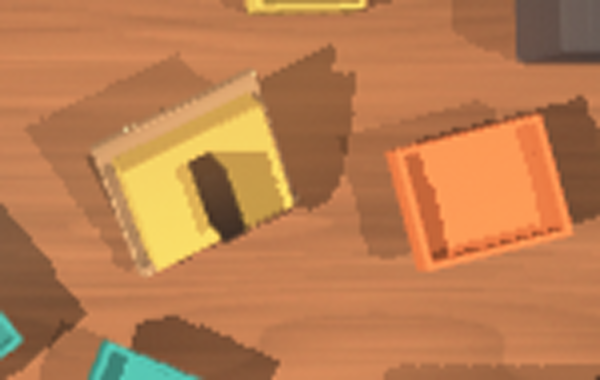

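The crop shows the cap closed face up, with a black handle at crop (215,200), lying on the rest. This is the cover; the orange tray is open upwards. Next I'll take wrist-camera refinement views.

Run:
```python
from h import *
k=env.get_calibration("wrist"); p=np.array(env.read_tcp_pos()); Rt=np.array(env.read_eef_rot())
print("cam in tcp",(Rt.T@(k["position"]-p)).round(3),(Rt.T@np.array(k["orientation"])).round(3).tolist(),k["fx"])
print("eef",Rt.round(3).tolist())
off=Rt.T@(k["position"]-p)
def look(target,tx,z,dist,name):
    # camera assumed looking roughly along tool z; place so that target is along camera axis
    for s in(1,-1):
        Rr=R(np.array(tx)*s,z); Rc=Rr@(Rt.T@np.array(k["orientation"]))
        pos=np.array(target)-dist*Rc[:,2]-Rr@off
        q=env.inverse_kinematics(pos,Rr)
        print(name,s,None if q is None else np.round(q,0))
        if q is None: continue
        try: env.goto(pos,Rr)
        except env.MotionError as e: print(e); continue
        env.hold(.3)
        im,d,kk,P=snap("wrist",name); np.savez(f"pics/{name}.npz",im=im,d=d,**{a:np.array(b) for a,b in kk.items()})
        return
yaw=np.radians(13.7)
look([.449-.04,.338,.04],[np.cos(.2),-np.sin(.2),0],[0,0,-1],.36,"w_mallet")
look([.585,.029,.05],[np.cos(yaw),np.sin(yaw),0],[0,0,-1],.40,"w_chute")
n=np.array([-.45,-.21,.866])
look([.483,-.33,.07],[.905,.425,0],-n,.30,"w_cover")
ims=[cv2.imread(f"pics/{a}.png") for a in("w_mallet","w_chute","w_cover")]
m=np.vstack([np.hstack(ims[:2]),np.hstack([ims[2],ims[2]*0])]); cv2.imwrite("pics/m1.png",cv2.resize(m,(800,600),interpolation=cv2.INTER_AREA))
print(env.read_t())
```

```text
cam in tcp [ 0.068  0.    -0.171] [[-0.0, -0.969, -0.247], [1.0, -0.0, 0.0], [-0.0, -0.247, 0.969]] 342.7533323935012
eef [[-0.975, 0.221, -0.0], [0.221, 0.975, 0.0], [0.0, 0.0, -1.0]]
w_mallet 1 [ 25.   4.  96.  -0.  79. 127.]
w_chute 1 [-8. 13. 81. -0. 86. 69.]
w_cover 1 [-69.   4. 107.  31.  74. -14.]
8.5
```

View pics/m1.png

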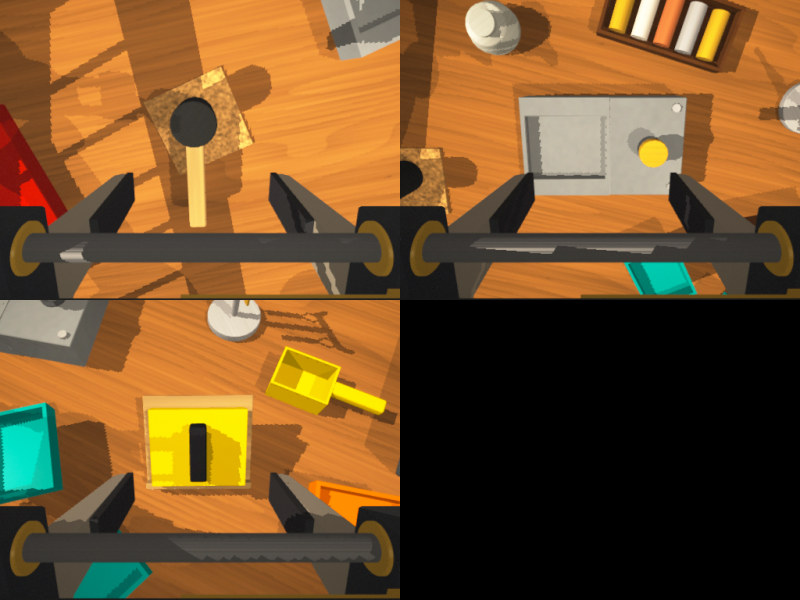

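Wrist views, with pixels in the montage: mallet head (193,122) with its handle running down to (197,225); chute with pocket (567,146) and peg (653,152); cover (198,447) with its handle along the slope direction. I'll fit these numerically.

Run:
```python
from h import *
def ld(n):
    f=dict(np.load(f"pics/{n}.npz")); return f["im"],f["d"],f,cloud(f["d"],f)
roi=lambda P,x0,x1,y0,y1:(P[...,0]>x0)&(P[...,0]<x1)&(P[...,1]>y0)&(P[...,1]<y1)
# chute
im,d,k,P=ld("w_chute"); near=(d>.25)
b=roi(P,.45,.72,-.13,.19)&near
cal=P[b&(P[...,2]<.01)][:,2]; print("table z",np.median(cal))
t=b&(np.abs(P[...,2]-.05)<.005); print("block rect",rect(P[t][:,:2]),np.median(P[t][:,2]))
a=np.radians(13.7); X=np.array([np.cos(a),np.sin(a)]);Y=np.array([-X[1],X[0]]); c=np.array([.5724,.0821])
L=(P[...,:2]-c)
fl=b&(np.abs(P[...,2]-.035)<.005)&(abs(L@X)<.055)&(abs(L@Y)<.065); print("floor rect",rect(P[fl][:,:2]),np.median(P[fl][:,2]))
pg=b&(P[...,2]>.078); print("peg",rect(P[pg][:,:2]),np.median(P[pg][:,2]))
# mallet
im,d,k,P=ld("w_mallet"); near=d>.2
b=roi(P,.25,.52,.24,.46)&near; print("table z",np.median(P[b&(P[...,2]<.003)][:,2]))
h=b&(P[...,2]>.07); print("head",rect(P[h][:,:2]),np.median(P[h][:,2]),np.round(cv2.minEnclosingCircle((P[h][:,:2]*1000).astype(np.float32)),1) if 0 else cv2.minEnclosingCircle((P[h][:,:2]*1000).astype(np.float32)))
ha=b&(P[...,2]>.045)&(P[...,2]<.065); print("handle",rect(P[ha][:,:2]),np.median(P[ha][:,2]),P[ha][:,:2].mean(0))
pd=b&(abs(P[...,2]-.005)<.003)&(cv2.cvtColor(im,cv2.COLOR_BGR2HSV)[...,2]>0); 
# cover
im,d,k,P=ld("w_cover"); hsv=cv2.cvtColor(im,cv2.COLOR_BGR2HSV); b=roi(P,.40,.57,-.42,-.24)&(d>.15)&(P[...,2]>.02)
y=b&(hsv[...,0]>22)&(hsv[...,0]<35)&(hsv[...,1]>200)
q=P[y]; ctr=np.median(q,0)
for _ in range(3):
    n=np.linalg.svd(q-q.mean(0),full_matrices=False)[2][2]; n*=np.sign(n[2]); o=(q-q.mean(0))@n; q=q[abs(o)<.003] if (abs(o)<.003).sum()>100 else q
print("cover plane",len(q),q.mean(0),n,np.degrees(np.arccos(n[2])))
n30=n
X=np.array([-n[2]*-1,0,0]); up=np.array([-n[0],-n[1],0]); up/=np.linalg.norm(up)
ex=up-n*(up@n); ex/=np.linalg.norm(ex); ey=np.cross(n,ex)
o=q.mean(0); f=lambda p:np.stack([(p-o)@ex,(p-o)@ey],1)
print("slope yaw",np.degrees(np.arctan2(up[1],up[0])),"face rect",rect(f(q)))
hb=b&(hsv[...,2]<70)&(((P-o)@n)>.02)&(((P-o)@n)<.036); w=P[hb]
print("handle rect",len(w),rect(f(w)),"height",np.percentile((w-o)@n,[10,50,90]))
for r,nm in((rect(f(q)),"face"),(rect(f(w)),"handle")):
    print(nm,"world",o+(r[0][0]*ex+r[0][1]*ey)/1000)
print("ex",ex,"ey",ey)
for nm in("w_cover",):
    pass
```

```text
table z 0.0006266120682509868
block rect (array([589.1,  29.7]), array([150.1, 240.6]), 13.98) 0.05058040971977662
floor rect (array([574.6,  83.5]), array([ 95.3, 116.1]), 13.87) 0.035677683463472665
peg (array([606.4, -38. ]), array([38.8, 38.8]), 24.14) 0.08242135059913017
table z 0.0006412176111250945
head (array([453. , 340.6]), array([55. , 54.9]), 13.27) 0.08052630730289856 ((452.7210693359375, 340.4372253417969), 27.838977813720703)
handle (array([392.7, 343.2]), array([ 42.2, 175. ]), 81.59) 0.056337028749424534 [0.36929925 0.35437001]
cover plane 10405 [ 0.48823798 -0.32248937  0.06597968] [-0.45062484 -0.21698141  0.86594245] 30.00950500756187
slope yaw 25.71138804264215 face rect (array([-2.8,  0. ]), array([110.2,  90.4]), 89.85)
handle rect 1436 (array([-1.7, -0.1]), array([16.4, 58.3]), 89.68) height [0.02698542 0.02792408 0.02883338]
face world [ 0.48605341 -0.32354127  0.06457928]
handle world [ 0.48695502 -0.32321812  0.06512944]
ex [0.78020618 0.37567889 0.50014366] ey [-0.43383817  0.90099081  0.        ]
```

```bash
cat >> h.py <<'E'
YAW=np.radians(13.93); CX=np.array([np.cos(YAW),np.sin(YAW),0]); CY=np.array([-CX[1],CX[0],0])
POCK=np.array([.5752,.0833,.035]); PEG=POCK-.125*CY
E
python3 - <<'E'
from h import *
n=np.array([-.4506,-.217,.8659]); ex=np.array([.7802,.3757,.5001])
f=np.array([.4868,-.3233,.0650]); Rc=R(ex,-n)
env.gripper_to(.5)
env.goto(f+n*.07,Rc); env.move_linear(f+n*.004,Rc,rate=.08)
env.gripper_to(0.0,squeeze=30); print("width",env.read_gripper_width(),env.read_force())
env.move_linear(f+n*.06,Rc,rate=.1)
p=f+n*.06; p[2]=.25; env.move_linear(p,Rc,rate=.2)
Rp=R(CX,[0,0,-1]); env.goto([POCK[0],POCK[1],.16],Rp); env.hold(.3)
print("width",env.read_gripper_width(),env.read_force(),env.read_tcp_pos(),env.read_t())
im,d,k,P=snap("wrist","w_held"); np.savez("pics/w_held.npz",im=im,d=d,**{a:np.array(b) for a,b in k.items()})
T=np.array(env.read_eef_rot()); q=(P-env.read_tcp_pos())@T
hsv=cv2.cvtColor(im,cv2.COLOR_BGR2HSV)
y=(hsv[...,0]>22)&(hsv[...,0]<35)&(hsv[...,1]>200)&(abs(q[...,0])<.08)&(abs(q[...,1])<.08)&(abs(q[...,2])<.02)
w=q[y]; print("face in tool",len(w),w.min(0),w.max(0),np.median(w,0),rect(w[:,:2]))
nn=np.linalg.svd(w-w.mean(0),full_matrices=False)[2][2]; print("normal in tool",nn)
i2,_,_,_=snap("side"); cv2.imwrite("pics/held.png",np.hstack([cv2.resize(im,(400,300)),cv2.resize(i2[120:312,130:386],(400,300))]))
E
```

```text
width 0.19356431333557325 [-1.1406018  -0.58004749  0.7192161 ]
width 0.19104539726799746 [ 0.02245946  0.37673488 -1.27271392] [0.57532291 0.08262226 0.16012286] 14.6333
face in tool 17176 [-0.03694307 -0.05526715 -0.01990516] [0.0442859  0.05536169 0.0199805 ] [ 0.02422296 -0.00018915  0.00356176] (array([3.7, 0. ]), array([ 81.2, 110.6]), 0.05)
normal in tool [ 3.75681811e-02  2.35997247e-04 -9.99294039e-01]
```

View pics/held.png

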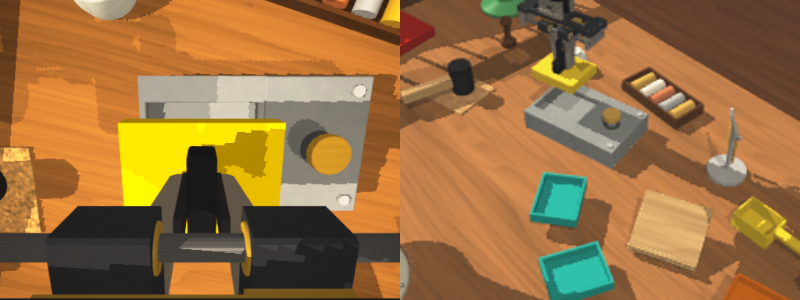

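Run:
```python
from h import *
f=dict(np.load("pics/w_held.npz")); P=cloud(f["d"],f); T=np.array(env.read_eef_rot()); t0=np.array(env.read_tcp_pos())
q=(P-t0)@T; hsv=cv2.cvtColor(f["im"],cv2.COLOR_BGR2HSV)
y=(hsv[...,0]>22)&(hsv[...,0]<35)&(hsv[...,1]>200)&(abs(q[...,0])<.038)&(abs(q[...,1])<.05)&(abs(q[...,2]-.0036)<.005)
w=q[y]; A=np.c_[w[:,:2],np.ones(len(w))]; print("plane z=ax+by+c",np.linalg.lstsq(A,w[:,2],rcond=None)[0])
Rp=R(CX,[0,0,-1]); tgt=POCK[:2].copy(); off=np.zeros(2)
env.move_linear([*tgt,.085],Rp,rate=.1); env.hold(.2)
off=tgt-np.array(env.read_tcp_pos())[:2]; print("off",off)
f0=np.array(env.read_force())
for z in np.arange(.081,.0595,-.003):
    env.move_linear([*(tgt+off),z],Rp,rate=.03)
    F=np.array(env.read_force())-f0; p=np.array(env.read_tcp_pos()); print(round(z,4),p.round(4),F.round(1))
    if F[2]>12: break
print(env.read_t())
```

```text
plane z=ax+by+c [-0.0005478  -0.00018709  0.00352416]
off [-5.99666314e-04  3.26953160e-05]
0.081 [0.5743 0.0833 0.0807] [-0.4 -0.3 -0.7]
0.078 [0.5744 0.0833 0.0777] [ 0.2 -0.3 -0.8]
0.075 [0.5744 0.0833 0.0747] [-0.4 -1.3 -0.6]
0.072 [0.5744 0.0834 0.0717] [ 0.2 -0.7 -0.7]
0.069 [0.5744 0.0833 0.0687] [-0.3 -0.6 -2. ]
0.066 [0.5744 0.0833 0.0657] [-1.2 -0.  -1. ]
0.063 [0.5744 0.0833 0.0627] [ 0.4  0.  -1.2]
0.06 [0.5753 0.0833 0.061 ] [-2.  -0.8  6. ]
17.8667
```

Run:
```python
from h import *
Rp=R(CX,[0,0,-1])
env.gripper_to(.5); env.hold(.1)
p=np.array(env.read_tcp_pos()); env.move_linear([p[0],p[1],.25],Rp,rate=.15); env.hold(.3)
im,d,k,P=snap("wrist","w_seat")
hsv=cv2.cvtColor(im,cv2.COLOR_BGR2HSV); L=P-POCK
y=(hsv[...,0]>22)&(hsv[...,0]<35)&(hsv[...,1]>200)&(abs(L@CX)<.06)&(abs(L@CY)<.065)&(abs(L[...,2]-.022)<.006)
w=P[y]; print("yellow",len(w),rect(np.c_[(w-POCK)@CX,(w-POCK)@CY]),np.median(w[:,2]))
A=np.c_[w[:,:2],np.ones(len(w))]; print(np.linalg.lstsq(A,w[:,2],rcond=None)[0])
i2,_,_,_=snap("side"); cv2.imwrite("pics/seat.png",np.hstack([cv2.resize(im,(400,300)),cv2.resize(i2[120:312,130:386],(400,300))]))
print(env.read_t())
```

```text
yellow 7354 (array([-0.9,  0.2]), array([ 90.3, 110.1]), 0.05) 0.05760738426992282
[-0.00118269 -0.0001338   0.0582808 ]
20.3667
```

View pics/seat.png

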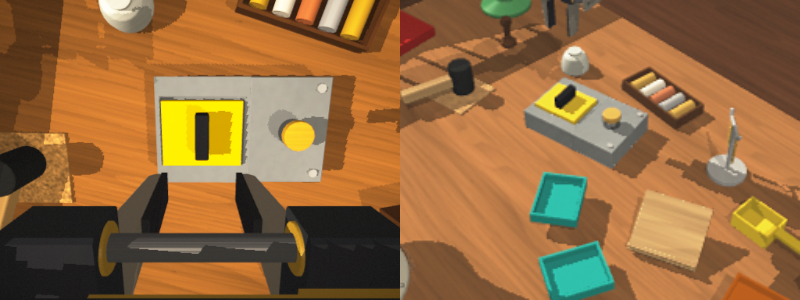

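Run:
```python
from h import *
f=dict(np.load("pics/w_mallet.npz")); P=cloud(f["d"],f); H=np.array([.4529,.3405])
L=P[...,:2]-H; r=np.linalg.norm(L,axis=-1)
m=(P[...,2]>.046)&(P[...,2]<.066)&(r>.036)&(r<.16)&(f["d"]>.25)&(L[...,0]<-.02)&(abs(L[...,1])<.07)
n,lab,st,_=cv2.connectedComponentsWithStats(m.astype(np.uint8)); m=lab==1+np.argmax(st[1:,4])
w=P[m][:,:2]; print(len(w),rect(w)); c=np.array(rect(w)[0])/1000; mx=H-c; yaw=np.arctan2(mx[1],mx[0]); print("yaw",np.degrees(yaw),c)
Rm=R([np.cos(yaw),np.sin(yaw),0],[0,0,-1]); np.save("Rm.npy",Rm)
env.gripper_to(1.0)
env.goto([*H,.18],Rm); env.hold(.2); off=H-np.array(env.read_tcp_pos())[:2]; print("off",off)
env.move_linear([*(H+off),.037],Rm,rate=.08); print(env.read_tcp_pos(),env.read_force())
env.gripper_to(0,squeeze=50); print("width",env.read_gripper_width()*92,env.read_force(),env.read_tcp_pos())
zc=env.read_tcp_pos()[2]-.004; np.save("zc.npy",[zc,*env.read_tcp_pos()])
env.move_linear([*H,.2],Rm,rate=.12); env.hold(.2)
pk=np.array([.6058,-.038]); env.goto([*pk,.2],Rm); env.hold(.3)
print(env.read_tcp_pos(),env.read_force(),env.read_gripper_width()*92,"zc",zc,env.read_t())
im,_,_,_=snap("wrist"); i2,_,_,_=snap("side"); cv2.imwrite("pics/mal.png",np.hstack([cv2.resize(im,(400,300)),cv2.resize(i2[100:292,150:406],(400,300))]))
```

```text
2267 (array([363.1, 355.7]), array([ 24. , 113.1]), 80.37)
yaw -9.607112678362991 [0.3631 0.3557]
off [-0.00089367  0.00074851]
[0.45236915 0.34140694 0.03747018] [ 0.32358529 -0.29864694  0.00823437]
width 55.27520582032686 [ 0.50540556 -2.08237851  1.4870819 ] [0.45204209 0.34088933 0.03704008]
[ 0.60580963 -0.03729887  0.20005168] [ 0.08856483 -0.97872408 -4.16054371] 55.17127059411241 zc 0.03304008167898233 28.6
```

View pics/mal.png

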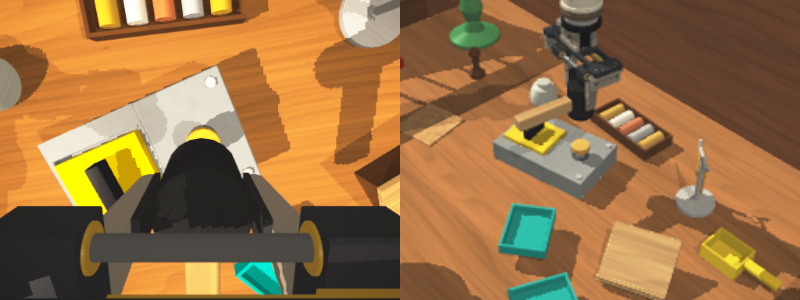

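The mallet is held level above the peg (peg rim at about (203,133) just ahead of the head). Now driving it down.

Run:
```python
from h import *
Rm=np.load("Rm.npy"); zc=np.load("zc.npy")[0]; pk=np.array([.6058,-.038]); f0=np.array(env.read_force())
env.move_linear([*pk,.084+zc+.008],Rm,rate=.12)
for h in [.084,.079,.074,.070,.067,.065,.064,.063,.062,.061,.060]:
    env.move_linear([*pk,h+zc],Rm,rate=.03); F=np.array(env.read_force())-f0; p=np.array(env.read_tcp_pos())
    print(h,"face",round(p[2]-zc,4),F.round(1),round(env.read_gripper_width()*92,2))
    if F[2]>30: break
env.hold(.1); F=np.array(env.read_force())-f0; print(F.round(1),env.read_t())
env.move_linear([*pk,.22],Rm,rate=.15)
```

```text
0.084 face 0.0838 [ 0.2 -0.5  0.4] 55.51
0.079 face 0.0796 [ 1.3 -1.   3.5] 55.52
0.074 face 0.0745 [ 0.8 -1.1  6.5] 55.26
0.07 face 0.0703 [ 2.8 -0.5  5.8] 55.26
0.067 face 0.0673 [ 2.9 -0.7  6.5] 55.44
0.065 face 0.0654 [ 2.8 -1.1  7.4] 55.25
0.064 face 0.0645 [ 2.9 -1.2  8.5] 55.35
0.063 face 0.0639 [ 2.2 -0.5 10.5] 55.31
0.062 face 0.0638 [ 0.4  0.2 15.4] 55.54
0.061 face 0.0638 [-1.4 -0.2 19.9] 55.46
0.06 face 0.0637 [-3.  -0.1 24.5] 55.27
[-3.5  0.  25.9] 32.6583
```

Run:
```python
from h import *
Rm=np.load("Rm.npy"); zc=np.load("zc.npy")[0]; g=np.load("zc.npy")[1:]
env.goto([g[0],g[1],.2],Rm); env.hold(.3); t0=np.array(env.read_tcp_pos()); f0=np.array(env.read_force())
im,d,k,P=snap("top"); m=(np.linalg.norm(P[...,:2]-[.6045,-.0385],axis=-1)<.014); print("peg top z",np.percentile(P[m][:,2],[10,50,90]))
im,d,k,P=snap("wrist"); q=(P-t0)@Rm; m=(np.linalg.norm(q[...,:2],axis=-1)<.026)&(q[...,0]>.0)&(abs(q[...,2]+.043)<.006)
w=q[m]; print("head top",len(w),np.linalg.lstsq(np.c_[w[:,:2],np.ones(len(w))],w[:,2],rcond=None)[0] if len(w)>20 else 0)
off=g[:2]-t0[:2]; print("off",off)
env.move_linear([*(g[:2]+off),g[2]+.012],Rm,rate=.1)
for dz in np.arange(.009,-.0035,-.002):
    env.move_linear([*(g[:2]+off),g[2]+dz],Rm,rate=.03); F=np.array(env.read_force())-f0; p=np.array(env.read_tcp_pos()); print(round(dz,4),(p-g).round(4),F.round(1))
    if F[2]>4: break
print(env.read_t())
```

```text
peg top z [0.06170276 0.06525768 0.06828941]
head top 6056 [-4.26840309e-03 -7.10214165e-05 -4.35932639e-02]
off [-0.00044     0.00046117]
0.009 [-0.0005  0.0004  0.0089] [-1.6  0.3 -0.7]
0.007 [-0.0006  0.0004  0.0068] [-0.9  0.8 -0.2]
0.005 [-0.0006  0.0004  0.0048] [-1.3  0.8 -0.6]
0.003 [-0.0006  0.0004  0.0028] [-1.9  0.4  0. ]
0.001 [-0.0006  0.0004  0.0008] [-0.8 -0.1 -0.5]
-0.001 [ 0.0001  0.0006 -0.0001] [-2.3 -2.3  7.8]
38.7333
```

Peg top is at about 64–65 mm, so fully down; the mallet is level and standing on the pad. Release, retreat and check.

Run:
```python
from h import *
Rm=np.load("Rm.npy"); g=np.load("zc.npy")[1:]
p=np.array(env.read_tcp_pos()); env.gripper_to(1.0); env.hold(.1)
env.move_linear([p[0],p[1],.22],Rm,rate=.1); env.hold(.5)
T0=np.array(env.read_tcp_pos())
im,d,k,P=snap("wrist","w_end")
h=(P[...,2]>.074)&(P[...,2]<.087)&(np.linalg.norm(P[...,:2]-g[:2],axis=-1)<.05); w=P[h]
print("mallet head",rect(w[:,:2]),np.median(w[:,2]),np.linalg.lstsq(np.c_[w[:,:2]-g[:2],np.ones(len(w))],w[:,2],rcond=None)[0])
it,d,k,P=snap("top")
for nm,m in(("peg",np.linalg.norm(P[...,:2]-[.6045,-.0385],axis=-1)<.012),):print(nm,np.median(P[m][:,2]))
L=P-POCK; m=(abs(L@CX)<.04)&(abs(L@CY)<.05)&(abs(L@CY)>.02); print("cover face z",np.median(P[m][:,2]))
cv2.imwrite("pics/end.png",np.vstack([np.hstack([cv2.resize(im,(400,300)),cv2.resize(it,(400,300))])])); print(env.read_force(),env.read_t())
```

```text
mallet head (array([453.1, 342. ]), array([54.8, 54.7]), 56.78) 0.08050973020485533 [-0.0070165   0.00050887  0.08046777]
peg 0.06582647366358962
cover face z 0.05844697878536609
[-0.10056395  0.35304952 -0.74257139] 42.1167
```

View pics/end.png

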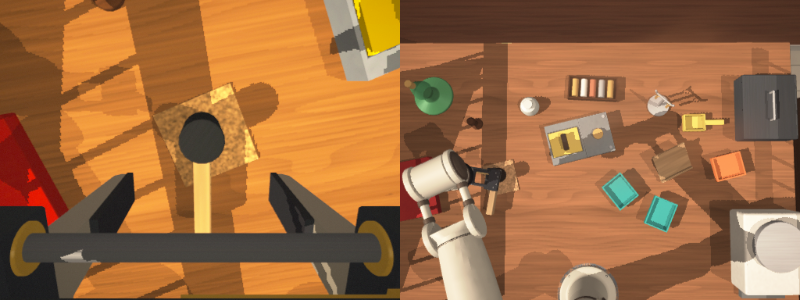

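The mallet stands on the pad (head at (202,138)), the cover is in the pocket, the peg is down, and the bystanders look unmoved.

```bash
python3 -c "
from plant import env
env.finish_job(); print(env.read_t())"
```

```text
the job is handed in; nothing more can be done
the job is handed in; nothing more can be done
```

The job is done and handed in at about 42 s of the 67 s allowed; no verdict was reported.

- **Cover:** I took the yellow cover off the rest by its handle and set it in the pocket. It measured about 1 mm off centre, level, with its face at 57.6 mm (57 mm is nominal), and I released it.
- **Lock peg:** I held the mallet by its head and pressed the peg down to a hard stop at about 25 N, with the mallet face at 63.7 mm. The nominal height of a fully driven peg is 64 mm.
- **Mallet:** I stood it back on the pad at its starting spot, level to about 0.007 rad and within about 1.5 mm of where it stood before.
- **Other objects:** In the last picture the other things look unmoved; I judged that by eye and did not measure it.

No check failed. The top camera put the peg top at 65.8 mm and the cover face at 58.4 mm. Its cover reading is 1.4 mm above nominal, so I treated this as camera bias rather than the peg being short of its stop.

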